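# Test the ratchet of an indexing head both ways, then ratchet its dial to the mark

## Robot

A 6-joint arm with a two-finger parallel gripper is mounted at the origin on a cart in front of the work surface, level with it; the furniture and walls round the work are solid. World frame = base frame: x ahead of the robot, y to its left, z up, the work surface at z = 0. Lengths are in m, angles in rad, forces in N, time in s.
With the tool pointing down it reaches from about 0.325 to 1 m from the base axis. Payload 5.1 kg.
Tool frame: the origin (TCP) lies midway between the tips of the shut fingers; the grasp point (between the pads) lies 19 mm behind it; z points along the fingers, y is the direction in which the jaws open and shut (so a half turn about z gives the same grasp; the last joint's range is limited). The gripper opens to 85 mm and grips with 20 to 120 N. Pads are 22 mm wide; open, the fingers measure 114 mm over their backs; the gripper's body (76 mm by 85 mm) begins 54 mm behind the grasp point. The pads swing forward as they close: fully open they stand 13 mm farther back than shut.
Start: joints at [1.198, 0.124, 1.65, -0, 1.367, -0.083], TCP at [0.186, 0.623, 0.231] pointing down, gripper open.
Joint ranges: [-2.61, 2.61], [-1.02, 2.33], [0.03, 2.71], [-1.35, 4.49], [0.32, 2.68], [-2.91, 2.91]. Speed limits (rad/s): [2.57, 2.57, 3.14, 3.14, 3.14, 3.14].

## Interface

Orientations are given as a unit quaternion [x, y, z, w].
In Python, from plant import telemetry, cams, job gives the robot as it stands.
- The arm moves only by the tool drive_tool, never from a script. Its argument "rows" is a list of rows, each an object of numbers: "tx", "ty", "tz": the shift along the world's x, y, z in m; "ax", "ay", "az": the turn, a rotation vector about the world's x, y, z in rad; "fingers": the closure, from 0 (fully open) to 1 (shut). A call has 1 to 12 rows; each row shifts and turns the commanded pose from where the row before left it; what a row does not reach is not made up. A row lasts 1/12 s, in which the tool goes at most 41.7 mm and 7.16 degrees, less where a joint would pass 70% of its speed; a pose out of reach is approached as far as the arm can. A call is refused whole if a number of a shift passes 0.0417 or a number of a turn 0.125, either way. A call with a gripper value outside its range is refused whole. The fingers move at their own pace and stop on an object; the grip force is fixed at half the most. Time passes only in rows, so rows that do not move let the fingers close. It gives the time, the measured TCP pose, the force and the opening at its end, in the units of the state.
- telemetry.get_state(): the state, without advancing time (a new reading comes with each control period).
- cams.snapshot(name): name is "side" or "top"; returns a dict with "pixels" (480x640x3 uint8, blue, green, red), "fx", "fy", "cx", "cy" (pixels), "origin" and "attitude" of the camera in the world. Camera axes: x right, y down, z forward; pixel columns grow to the right and rows downward; lengths in m; the calibration is good to about 2 mm. A picture is of the moment at which its call begins. There is no depth.
- job.finish_job(): hands the job in, once; it reports no verdict.
The state is a dict: "time_s": time; "joints": joint angles; "dq": joint speeds; "joint_efforts": joint torques, N m; "position": TCP position; "eef_rot": TCP orientation; "contact_force": force on the tool from outside, world axes, zero at the start; "moment": the same for the moment, N m; "opening": finger opening in m.
Only numpy, scipy, OpenCV 4.12 (cv2) and the standard library are available. Lean on these libraries where they do the work, as an engineer would, in place of code of your own. Each camera call takes 0.05 s, during which the arm holds its last target. There are 200 camera calls.

## Task

The ratchet of the bench indexing head has been put together again and nobody noted which way round: turned one way its orange T-handle clicks round loose, turned the other way it grips and carries the dial along. Find out by turning the handle by about 60 degrees each way, and, by the handle only and without touching the dial itself, ratchet the dial round until either end of its red line points at the green mark, and let go. Leave the mug, the tape roll and the tin where they are.

Things in the scene. Friction and masses are not known exactly. Their poses are not given: they have to be found in the camera images.
- index_head: Indexing head bolted to the bench: a round dark steel flange of 160 mm diameter, 12 mm thick, with a grey body on it; a green block on its +x side is the mark. Everything turns about its upright z axis. Origin: centre of the underside, on the axis; whole head 92 mm tall.
- mark (a point): The green mark: the green block of 14 mm width on the base just outside the dial. The point lies on the dial's face beside the block, 56 mm from the axis, 38 mm above the bench.
- line_a (a point): One end of the red line across the dial (6 mm wide, the two ends are alike and lie opposite each other). The dial is an aluminium disc of 124 mm diameter with dark ticks, face 38 mm above the bench, under a dark drum of 91 mm diameter whose top is 55 mm above the bench. The point lies 56 mm from the axis, 38 mm above the bench.
- line_b (a point): The other, opposite end of the red line, also 56 mm from the axis.
- handle_grip (a point): Point on the axis in the orange T-handle, 82 mm above the bench. The handle is a bar 70 mm long, 16 mm wide and 26 mm tall (from 66 to 92 mm above the bench), best pinched across its 16 mm from above; it turns endlessly about the upright axis.
- handle_end (a point): Point inside one end of the T-handle, 32 mm from the axis along the bar, 82 mm above the bench; from handle_grip to here is the direction of the bar.
- dial (a joint): Angle of the dial on the base in rad, growing anticlockwise seen from above, endless; at 0 line_a is at the mark. Stiff (about 0.12 N m), stays where it is left.
- handle (a joint): Angle of the T-handle RELATIVE TO THE DIAL in rad, growing anticlockwise seen from above; it changes while the handle clicks round loose and stays while the handle grips and carries the dial. Starts within 0.06 rad of 0. The hidden pawl has 18 clicks a turn, so up to 20 degrees are lost before the ratchet grips; once gripping, the dial follows smoothly. Loose turning takes under 0.05 N m. Which way grips differs from start to start and does not show.
- mug: Grey stoneware mug, 83 mm wide and 92 mm tall, loose bystander; origin under its middle.
- tape_puck: White round tape roll, 41 mm diameter, 15 mm tall, loose bystander; origin at the centre of its underside.
- wax_tin: Flat white round tin, 60 mm diameter, 16 mm tall, loose bystander; origin at the centre of its underside.

How it is judged:
On the way:
1. the freewheel has been tried: the handle has clicked round loose by more than the ratchet's slack (handle joint beyond 0.46 rad either way) ((value of joint handle above 0.46 rad or value of joint handle below -0.46 rad)), for 0.05 s.
At the end, for the whole second after the job is handed in: Either end of the red line is within 9 mm (about 9 degrees) of the mark, and the dial is at rest (horizontal distance between any of line_a, line_b and mark below 0.009 m and velocity of joint dial between -0.05 and 0.05 rad/s); the robot touches nothing.
It fails at once if the dial or its drum touched by the fingers with more than 3 N (contact force between the fingers and dial_c0 above 3 N or contact force between the fingers and dial_c1 above 3 N).
It fails at once if the mug, the tape roll or the tin moved by more than 30 mm (distance of any of mug, tape_puck, wax_tin from where it was at the start of the episode above 0.03 m).
It also fails if it takes over 42 s, if anything falls off the work surface, if the arm or the gripper's body presses on something with over 40 N, if the wrist force passes 120 N, or if a joint passes its speed limit or range.

## Working session

There is one attempt and no reset: what is moved stays moved. The work goes in short steps, Python scripts to look and compute and a tool call to move; the robot and the scene stay as the last step left them, time stands still between calls to the robot, and variables do not carry over. Pictures are saved under pics/ and viewed, about 8 in all and at most 12, crops included, and the job is handed in when it is done.

Besides the shell and the picture viewer there is one more tool, called in YAML: its name, and indented under it one key for each argument. drive_tool: Moves the arm, as the interface text tells. Its arguments: {"type":"object","properties":{"rows":{"type":"array","items":{"type":"object","properties":{"tx":{"type":"number"},"ty":{"type":"number"},"tz":{"type":"number"},"ax":{"type":"number"},"ay":{"type":"number"},"az":{"type":"number"},"fingers":{"type":"number"}}}}},"required":["rows"]}

```bash
mkdir -p pics
cat > h.py <<'E'
import numpy as np, cv2
from scipy.spatial.transform import Rotation as R
from plant import telemetry, cams, job
def snap(n,f):
    s=cams.snapshot(n); cv2.imwrite('pics/'+f,s['pixels']); return s
def att(s):
    a=np.array(s['attitude'],float); return a if a.shape==(3,3) else R.from_quat(a).as_matrix()
def ray(s,u,v,z):
    d=att(s)@np.array([(u-s['cx'])/s['fx'],(v-s['cy'])/s['fy'],1]); o=np.array(s['origin']); return o+d*(z-o[2])/d[2]
def proj(s,p):
    c=att(s).T@(np.array(p)-s['origin']); return [s['fx']*c[0]/c[2]+s['cx'],s['fy']*c[1]/c[2]+s['cy']]
E
python3 - <<'E'
from h import *
import pickle
for n in('top','side'):
    s=snap(n,n+'0.png');pickle.dump(s,open(n+'.pkl','wb'));print({k:v for k,v in s.items() if k!='pixels'})
st=telemetry.get_state();print(st)
E
```

```text
{'fx': 538.4980383716379, 'fy': 538.4980383716379, 'cx': 325.2927209552286, 'cy': 240.7715722943693, 'origin': array([ 0.36099895, -0.04405928,  0.97928526]), 'attitude': array([ 0.70491815, -0.70455724,  0.05759521, -0.05807132])}
{'fx': 436.39447162269175, 'fy': 436.39447162269175, 'cx': 322.8682225126216, 'cy': 235.3811504944064, 'origin': array([ 0.24410033, -0.73291379,  0.47270369]), 'attitude': array([ 0.84430388, -0.13894599,  0.08663322, -0.5102349 ])}
{'time_s': 0.1, 'joints': array([ 1.19839197e+00,  1.24457003e-01,  1.65154337e+00, -1.74112438e-05,
        1.36750383e+00, -8.25801070e-02]), 'dq': array([ 0.00013554, -0.00433947, -0.00121223,  0.0009158 ,  0.00153131,
        0.00072289]), 'joint_efforts': array([ 8.72522151e-05, -4.24932003e+01, -3.66651750e+01, -2.36785831e-05,
        3.87281296e-03, -8.85152389e-06]), 'position': array([0.18557676, 0.62236632, 0.23016136]), 'eef_rot': array([ 1.44403662e-01,  9.89518402e-01, -9.33071904e-04, -2.07255714e-04]), 'contact_force': array([0.57231355, 0.15445821, 0.26674559]), 'moment': array([-0.00229919,  0.00300244, -0.02071906]), 'opening': 0.08552203846686122}
```

View pics/top0.png

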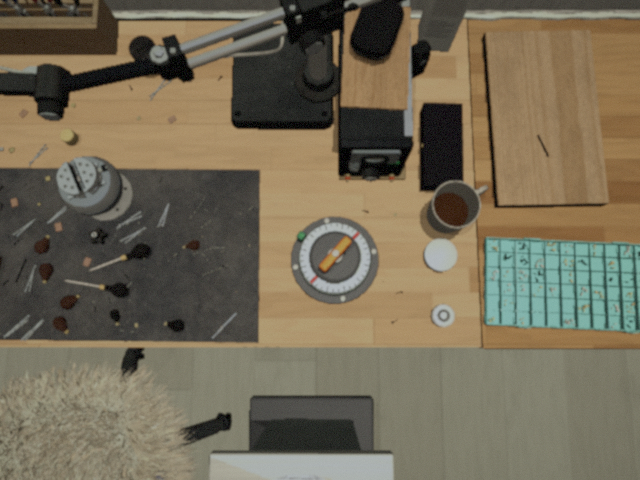

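View pics/side0.png

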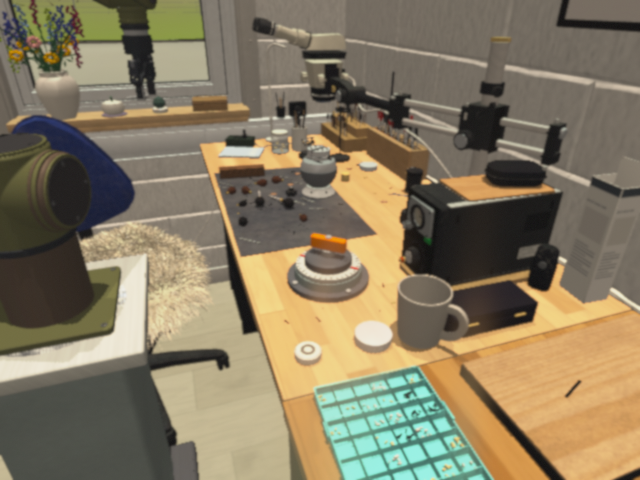

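Top view: head at about (335,260), handle bar from (322,270) to (350,240), red line ends near (360,238) and (312,283), green mark near (301,236). Next I enlarge it.

Run:
```python
from h import *
import pickle
s=pickle.load(open('top.pkl','rb'));im=s['pixels']
cv2.imwrite('pics/c0.png',cv2.resize(im[210:310,285:385],(600,600),interpolation=cv2.INTER_CUBIC))
hsv=cv2.cvtColor(im,cv2.COLOR_BGR2HSV)[210:310,285:385]
def m(lo,hi):
    v,u=np.nonzero(cv2.inRange(hsv,lo,hi)); return u+285,v+210
for n,lo,hi,z in(('green',(45,80,40),(85,255,255),.045),('orange',(8,150,120),(22,255,255),.092),('red',(0,120,80),(6,255,255),.038),('red2',(172,100,80),(180,255,255),.038)):
    u,v=m(lo,hi); print(n,len(u))
    if len(u):
        P=np.array([ray(s,a,b,z)[:2] for a,b in zip(u,v)]);print(P.mean(0)); 
        if n=='orange':
            w,V=np.linalg.eigh(np.cov(P.T));print('dir',np.degrees(np.arctan2(*V[::-1,1])),P.min(0),P.max(0))
        if n[0]=='r': print(np.c_[u,v,P.round(4)])
```

```text
green 42
[ 5.24049774e-01 -1.76131568e-04]
orange 190
[ 0.48506447 -0.0585431 ]
dir 138.20117698141814 [ 0.45857684 -0.0847001 ] [ 0.51402173 -0.03466365]
red 20
[ 0.48735968 -0.05942892]
[[ 3.570e+02  2.330e+02  5.306e-01 -9.970e-02]
 [ 3.560e+02  2.340e+02  5.287e-01 -9.790e-02]
 [ 3.570e+02  2.340e+02  5.287e-01 -9.970e-02]
 [ 3.550e+02  2.350e+02  5.269e-01 -9.610e-02]
 [ 3.560e+02  2.350e+02  5.269e-01 -9.790e-02]
 [ 3.540e+02  2.360e+02  5.251e-01 -9.430e-02]
 [ 3.550e+02  2.360e+02  5.251e-01 -9.610e-02]
 [ 3.530e+02  2.370e+02  5.233e-01 -9.250e-02]
 [ 3.540e+02  2.370e+02  5.233e-01 -9.430e-02]
 [ 3.530e+02  2.380e+02  5.215e-01 -9.250e-02]
 [ 3.150e+02  2.770e+02  4.522e-01 -2.540e-02]
 [ 3.160e+02  2.770e+02  4.522e-01 -2.710e-02]
 [ 3.140e+02  2.780e+02  4.504e-01 -2.360e-02]
 [ 3.150e+02  2.780e+02  4.504e-01 -2.540e-02]
 [ 3.130e+02  2.790e+02  4.487e-01 -2.190e-02]
 [ 3.140e+02  2.790e+02  4.487e-01 -2.360e-02]
 [ 3.120e+02  2.800e+02  4.469e-01 -2.010e-02]
 [ 3.130e+02  2.800e+02  4.469e-01 -2.190e-02]
 [ 3.110e+02  2.810e+02  4.452e-01 -1.840e-02]
 [ 3.120e+02  2.810e+02  4.452e-01 -2.020e-02]]
red2 0
```

View pics/c0.png

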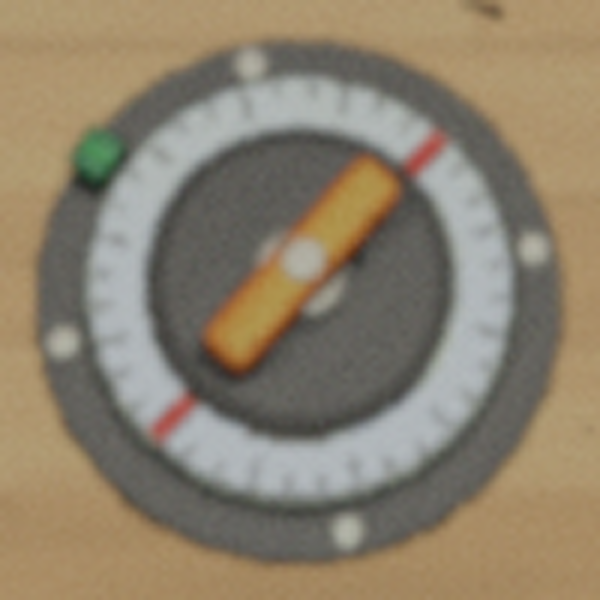

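drive_tool:
  rows:
    - {"tx": 0.0125,"ty": -0.0284,"az": -0.0185,"fingers": 0}
    - {"tx": 0.0125,"ty": -0.0284,"az": -0.0185,"fingers": 0}
    - {"tx": 0.0125,"ty": -0.0284,"az": -0.0185,"fingers": 0}
    - {"tx": 0.0125,"ty": -0.0284,"az": -0.0185,"fingers": 0}
    - {"tx": 0.0125,"ty": -0.0284,"az": -0.0185,"fingers": 0}
    - {"tx": 0.0125,"ty": -0.0284,"az": -0.0185,"fingers": 0}
    - {"tx": 0.0125,"ty": -0.0284,"az": -0.0185,"fingers": 0}
    - {"tx": 0.0125,"ty": -0.0284,"az": -0.0185,"fingers": 0}
    - {"tx": 0.0125,"ty": -0.0284,"az": -0.0185,"fingers": 0}
    - {"tx": 0.0125,"ty": -0.0284,"az": -0.0185,"fingers": 0}
    - {"tx": 0.0125,"ty": -0.0284,"az": -0.0185,"fingers": 0}
    - {"tx": 0.0125,"ty": -0.0284,"az": -0.0185,"fingers": 0}

```text
$.rows[0]: bad value
```

drive_tool:
  rows:
    - {"tx": 0.0125,"ty": -0.0284,"az": -0.0185,"fingers": 0}
    - {"tx": 0.0125,"ty": -0.0284,"az": -0.0185,"fingers": 0}
    - {"tx": 0.0125,"ty": -0.0284,"az": -0.0185,"fingers": 0}
    - {"tx": 0.0125,"ty": -0.0284,"az": -0.0185,"fingers": 0}
    - {"tx": 0.0125,"ty": -0.0284,"az": -0.0185,"fingers": 0}
    - {"tx": 0.0125,"ty": -0.0284,"az": -0.0185,"fingers": 0}
    - {"tx": 0.0125,"ty": -0.0284,"az": -0.0185,"fingers": 0}
    - {"tx": 0.0125,"ty": -0.0284,"az": -0.0185,"fingers": 0}
    - {"tx": 0.0125,"ty": -0.0284,"az": -0.0185,"fingers": 0}
    - {"tx": 0.0125,"ty": -0.0284,"az": -0.0185,"fingers": 0}
    - {"tx": 0.0125,"ty": -0.0284,"az": -0.0185,"fingers": 0}
    - {"tx": 0.0125,"ty": -0.0284,"az": -0.0185,"fingers": 0}
    - {"fingers": 0}
    - {"fingers": 0}

```text
$.rows[0]: bad value
```

drive_tool:
  rows:
    - {"tx": 0.0125,"ty": -0.0284,"tz": 0,"ax": 0,"ay": 0,"az": -0.0185,"fingers": 0}

```text
time_s: 0.18
position: [0.1968, 0.5964, 0.2301]
eef_rot: [0.152, 0.988, 0.0, -0.001]
contact_force: [0.1, -1.1, 0.1]
opening: 0.0857
```

drive_tool:
  rows:
    - {"tx": 0.0125,"ty": -0.0284,"tz": 0,"ax": 0,"ay": 0,"az": -0.0185,"fingers": 0}
    - {"tx": 0.0125,"ty": -0.0284,"tz": 0,"ax": 0,"ay": 0,"az": -0.0185,"fingers": 0}
    - {"tx": 0.0125,"ty": -0.0284,"tz": 0,"ax": 0,"ay": 0,"az": -0.0185,"fingers": 0}
    - {"tx": 0.0125,"ty": -0.0284,"tz": 0,"ax": 0,"ay": 0,"az": -0.0185,"fingers": 0}
    - {"tx": 0.0125,"ty": -0.0284,"tz": 0,"ax": 0,"ay": 0,"az": -0.0185,"fingers": 0}
    - {"tx": 0.0125,"ty": -0.0284,"tz": 0,"ax": 0,"ay": 0,"az": -0.0185,"fingers": 0}
    - {"tx": 0.0125,"ty": -0.0284,"tz": 0,"ax": 0,"ay": 0,"az": -0.0185,"fingers": 0}
    - {"tx": 0.0125,"ty": -0.0284,"tz": 0,"ax": 0,"ay": 0,"az": -0.0185,"fingers": 0}
    - {"tx": 0.0125,"ty": -0.0284,"tz": 0,"ax": 0,"ay": 0,"az": -0.0185,"fingers": 0}
    - {"tx": 0.0125,"ty": -0.0284,"tz": 0,"ax": 0,"ay": 0,"az": -0.0185,"fingers": 0}
    - {"tx": 0.0125,"ty": -0.0284,"tz": 0,"ax": 0,"ay": 0,"az": -0.0185,"fingers": 0}
    - {"tx": 0.0125,"ty": -0.0284,"tz": 0,"ax": 0,"ay": 0,"az": -0.0185,"fingers": 0}

```text
time_s: 1.18
position: [0.3483, 0.2522, 0.2309]
eef_rot: [0.262, 0.965, -0.0, -0.0]
contact_force: [0.4, 0.3, 0.4]
opening: 0.0853
```

drive_tool:
  rows:
    - {"tx": 0.0125,"ty": -0.0284,"tz": 0,"ax": 0,"ay": 0,"az": -0.0185,"fingers": 0}
    - {"tx": 0.0125,"ty": -0.0284,"tz": 0,"ax": 0,"ay": 0,"az": -0.0185,"fingers": 0}
    - {"tx": 0.0125,"ty": -0.0284,"tz": 0,"ax": 0,"ay": 0,"az": -0.0185,"fingers": 0}
    - {"tx": 0.0125,"ty": -0.0284,"tz": 0,"ax": 0,"ay": 0,"az": -0.0185,"fingers": 0}
    - {"tx": 0.0125,"ty": -0.0284,"tz": 0,"ax": 0,"ay": 0,"az": -0.0185,"fingers": 0}
    - {"tx": 0.0125,"ty": -0.0284,"tz": 0,"ax": 0,"ay": 0,"az": -0.0185,"fingers": 0}
    - {"tx": 0.0125,"ty": -0.0284,"tz": 0,"ax": 0,"ay": 0,"az": -0.0185,"fingers": 0}
    - {"tx": 0.0125,"ty": -0.0284,"tz": 0,"ax": 0,"ay": 0,"az": -0.0185,"fingers": 0}
    - {"tx": 0.0125,"ty": -0.0284,"tz": 0,"ax": 0,"ay": 0,"az": -0.0185,"fingers": 0}
    - {"tx": 0.0125,"ty": -0.0284,"tz": 0,"ax": 0,"ay": 0,"az": -0.0185,"fingers": 0}
    - {"tx": 0.0125,"ty": -0.0284,"tz": 0,"ax": 0,"ay": 0,"az": -0.0185,"fingers": 0}
    - {"tx": 0,"ty": 0,"tz": 0,"ax": 0,"ay": 0,"az": 0,"fingers": 0}

```text
time_s: 2.18
position: [0.4868, -0.0626, 0.2309]
eef_rot: [0.361, 0.933, -0.001, 0.0]
contact_force: [-0.8, 0.5, -0.1]
opening: 0.0855
```

Run:
```python
from h import *
s=telemetry.get_state();r=R.from_quat(s['eef_rot']).as_matrix()
print(s['time_s'],s['position'],s['joints'],np.degrees(np.arctan2(r[1,1],r[0,1])),r[:,2])
```

```text
2.1833 [ 0.48677849 -0.06263618  0.2308642 ] [-2.36473782e-01 -2.37374697e-01  1.99669656e+00 -1.67210706e-03
  1.38227953e+00 -1.06812847e+00] 47.66822582822299 [-3.93035503e-04 -1.59478593e-03 -9.99998651e-01]
```

drive_tool:
  rows:
    - {"tx": 0,"ty": 0.0034,"tz": -0.028,"ax": 0,"ay": 0,"az": 0,"fingers": 0}
    - {"tx": 0,"ty": 0,"tz": -0.028,"ax": 0,"ay": 0,"az": 0,"fingers": 0}
    - {"tx": 0,"ty": 0,"tz": -0.028,"ax": 0,"ay": 0,"az": 0,"fingers": 0}
    - {"tx": 0,"ty": 0,"tz": -0.028,"ax": 0,"ay": 0,"az": 0,"fingers": 0}
    - {"tx": 0,"ty": 0,"tz": -0.022,"ax": 0,"ay": 0,"az": 0,"fingers": 0}
    - {"tx": 0,"ty": 0,"tz": -0.018,"ax": 0,"ay": 0,"az": 0,"fingers": 0}
    - {"tx": 0,"ty": 0,"tz": -0.013,"ax": 0,"ay": 0,"az": 0,"fingers": 0}
    - {"tx": 0,"ty": 0,"tz": 0,"ax": 0,"ay": 0,"az": 0,"fingers": 0.4}
    - {"tx": 0,"ty": 0,"tz": 0,"ax": 0,"ay": 0,"az": 0,"fingers": 0.7}
    - {"tx": 0,"ty": 0,"tz": 0,"ax": 0,"ay": 0,"az": 0,"fingers": 1}
    - {"tx": 0,"ty": 0,"tz": 0,"ax": 0,"ay": 0,"az": 0,"fingers": 1}
    - {"tx": 0,"ty": 0,"tz": 0,"ax": 0,"ay": 0,"az": 0,"fingers": 1}

```text
time_s: 3.18
position: [0.4867, -0.0555, 0.0677]
eef_rot: [0.359, 0.933, 0.0, 0.001]
contact_force: [0.3, -0.3, -0.3]
opening: 0.0258
```

drive_tool:
  rows:
    - {"tx": 0,"ty": 0,"tz": 0,"ax": 0,"ay": 0,"az": 0,"fingers": 1}
    - {"tx": 0,"ty": 0,"tz": 0,"ax": 0,"ay": 0,"az": 0,"fingers": 1}
    - {"tx": 0,"ty": 0,"tz": 0,"ax": 0,"ay": 0,"az": 0,"fingers": 1}

```text
time_s: 3.43
position: [0.4854, -0.0567, 0.0678]
eef_rot: [0.358, 0.934, -0.002, -0.0]
contact_force: [-6.7, -4.7, 7.1]
opening: 0.0149
```

Run:
```python
from h import *
s=telemetry.get_state();print(s['time_s'],s['position'],s['contact_force'],s['moment'],s['opening'])
a=snap('side','s1.png')['pixels'];t=snap('top','t1.png')['pixels']
cv2.imwrite('pics/c1.png',np.hstack([cv2.resize(a[180:310,260:390],(400,400)),cv2.resize(t[200:320,275:395],(400,400))]))
```

```text
3.4333 [ 0.4854396  -0.0566799   0.06782084] [-6.72241537 -4.70079027  7.14957111] [-0.71167343  0.92249641 -0.01821711] 0.01487531762165459
```

View pics/c1.png

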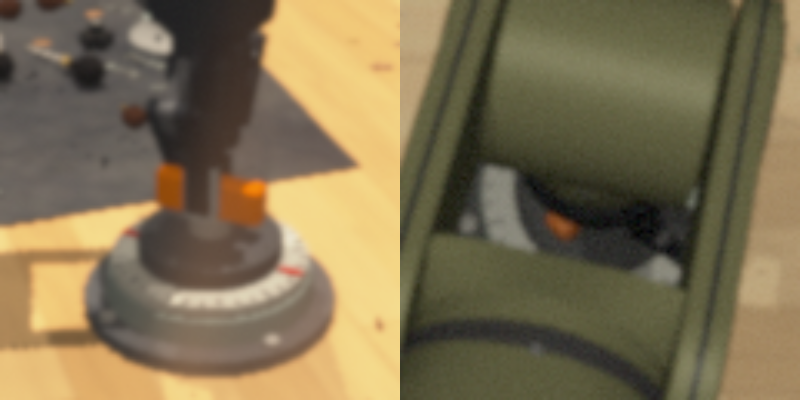

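Side crop: the bar is held between the pads, tips clear of the drum; the red line ends show at (132,232) and (290,270). Now turning 60° clockwise, with a small recentring.

drive_tool:
  rows:
    - {"tx": 0.0005,"ty": -0.003,"tz": 0,"ax": 0,"ay": 0,"az": 0,"fingers": 1}
    - {"tx": 0,"ty": 0,"tz": 0,"ax": 0,"ay": 0,"az": -0.1,"fingers": 1}
    - {"tx": 0,"ty": 0,"tz": 0,"ax": 0,"ay": 0,"az": -0.1,"fingers": 1}
    - {"tx": 0,"ty": 0,"tz": 0,"ax": 0,"ay": 0,"az": -0.1,"fingers": 1}
    - {"tx": 0,"ty": 0,"tz": 0,"ax": 0,"ay": 0,"az": -0.1,"fingers": 1}
    - {"tx": 0,"ty": 0,"tz": 0,"ax": 0,"ay": 0,"az": -0.1,"fingers": 1}
    - {"tx": 0,"ty": 0,"tz": 0,"ax": 0,"ay": 0,"az": -0.1,"fingers": 1}
    - {"tx": 0,"ty": 0,"tz": 0,"ax": 0,"ay": 0,"az": -0.1,"fingers": 1}
    - {"tx": 0,"ty": 0,"tz": 0,"ax": 0,"ay": 0,"az": -0.1,"fingers": 1}
    - {"tx": 0,"ty": 0,"tz": 0,"ax": 0,"ay": 0,"az": -0.1,"fingers": 1}
    - {"tx": 0,"ty": 0,"tz": 0,"ax": 0,"ay": 0,"az": -0.1,"fingers": 1}
    - {"tx": 0,"ty": 0,"tz": 0,"ax": 0,"ay": 0,"az": -0.05,"fingers": 1}

```text
time_s: 4.53
position: [0.487, -0.0565, 0.0679]
eef_rot: [0.78, 0.626, 0.002, -0.001]
contact_force: [-1.1, 8.1, 6.0]
opening: 0.0149
```

```bash
cat > look.py <<'E'
from h import *
import sys
s=telemetry.get_state();r=R.from_quat(s['eef_rot']).as_matrix()
print(s['time_s'],s['position'],s['contact_force'],s['moment'],s['opening'],s['joints'][5],'ytool',np.degrees(np.arctan2(r[1,1],r[0,1])))
S=snap('side','s%s.png'%sys.argv[1]);im=S['pixels']
cv2.imwrite('pics/v%s.png'%sys.argv[1],cv2.resize(im[220:310,275:385],(770,630))[:600])
C=np.array([.487,-.0594])
hsv=cv2.cvtColor(im,cv2.COLOR_BGR2HSV)
mk=cv2.inRange(hsv,(0,70,70),(7,255,255))|cv2.inRange(hsv,(170,70,70),(180,255,255))
v,u=np.nonzero(mk)
P=np.array([ray(S,a,b,.038)[:2] for a,b in zip(u,v)])-C
d=np.hypot(*P.T);k=(d>.044)&(d<.066)
print('line angles',np.sort(np.degrees(np.arctan2(P[k,1],P[k,0])).round()))
E
python3 look.py 2
python3 - <<'E'
from h import *
im=cv2.imread('pics/s1.png')
C=np.array([.487,-.0594]);import pickle
S=pickle.load(open('side.pkl','rb'))
hsv=cv2.cvtColor(im,cv2.COLOR_BGR2HSV)
mk=cv2.inRange(hsv,(0,70,70),(7,255,255))|cv2.inRange(hsv,(170,70,70),(180,255,255))
v,u=np.nonzero(mk)
P=np.array([ray(S,a,b,.038)[:2] for a,b in zip(u,v)])-C
d=np.hypot(*P.T);k=(d>.044)&(d<.066)
print('before',np.sort(np.degrees(np.arctan2(P[k,1],P[k,0])).round()))
E
```

```text
4.5333 [ 0.48703055 -0.05653118  0.06786855] [-1.09128094  8.06655354  6.04977357] [1.17771198 0.19480643 0.15108289] 0.014890811900170843 -0.012171025476780048 ytool -12.448344615952056
line angles [-100. -100.  -99.  -99.  -98.  -98.  -97.  -97.  -96.  -96.  -95.  -94.
  -93.]
before [-42. -42. -41. -41. -40. -40. -39. -38. -38. -37. -37. -36. -36. -35.
 -34. 128. 129. 130. 131. 132. 133. 134. 135.]
```

View pics/v2.png

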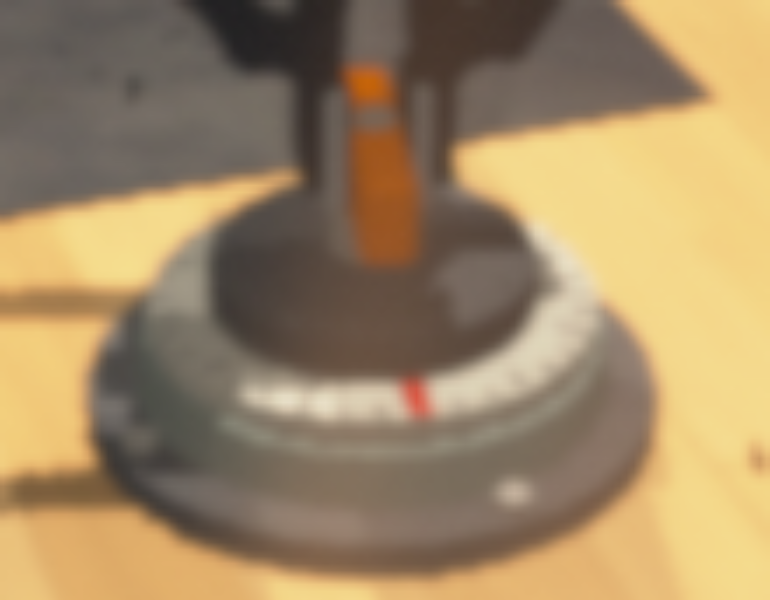

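The dial followed: the red end is now at crop (415,397), about −98°, up from about −40°. So clockwise grips. Next, the loose direction: 68° anticlockwise.

drive_tool:
  rows:
    - {"tx": 0,"ty": -0.001,"tz": 0,"ax": 0,"ay": 0,"az": 0.1,"fingers": 1}
    - {"tx": 0,"ty": 0,"tz": 0,"ax": 0,"ay": 0,"az": 0.1,"fingers": 1}
    - {"tx": 0,"ty": 0,"tz": 0,"ax": 0,"ay": 0,"az": 0.1,"fingers": 1}
    - {"tx": 0,"ty": 0,"tz": 0,"ax": 0,"ay": 0,"az": 0.1,"fingers": 1}
    - {"tx": 0,"ty": 0,"tz": 0,"ax": 0,"ay": 0,"az": 0.1,"fingers": 1}
    - {"tx": 0,"ty": 0,"tz": 0,"ax": 0,"ay": 0,"az": 0.1,"fingers": 1}
    - {"tx": 0,"ty": 0,"tz": 0,"ax": 0,"ay": 0,"az": 0.1,"fingers": 1}
    - {"tx": 0,"ty": 0,"tz": 0,"ax": 0,"ay": 0,"az": 0.1,"fingers": 1}
    - {"tx": 0,"ty": 0,"tz": 0,"ax": 0,"ay": 0,"az": 0.1,"fingers": 1}
    - {"tx": 0,"ty": 0,"tz": 0,"ax": 0,"ay": 0,"az": 0.1,"fingers": 1}
    - {"tx": 0,"ty": 0,"tz": 0,"ax": 0,"ay": 0,"az": 0.1,"fingers": 1}
    - {"tx": 0,"ty": 0,"tz": 0,"ax": 0,"ay": 0,"az": 0.09,"fingers": 1}

```text
time_s: 5.58
position: [0.4853, -0.0572, 0.0678]
eef_rot: [0.29, 0.957, 0.002, -0.002]
contact_force: [-8.9, 9.6, 12.3]
opening: 0.0147
```

```bash
python3 look.py 3
```

```text
5.5833 [ 0.48530871 -0.0572478   0.06778686] [-8.90917159  9.59467642 12.2728737 ] [1.25196057 1.21902982 0.06437953] 0.014711101660964992 -1.2127423413219853 ytool 56.232809167700125
line angles [-101. -100. -100.  -99.  -99.  -98.  -98.  -97.  -97.  -96.  -96.  -94.
  -93.]
```

Loose that way: the dial stayed at about −98°. Now clockwise most of the remaining way.

drive_tool:
  rows:
    - {"tx": 0,"ty": -0.001,"tz": 0,"ax": 0,"ay": 0,"az": -0.08,"fingers": 1}
    - {"tx": 0,"ty": 0,"tz": 0,"ax": 0,"ay": 0,"az": -0.08,"fingers": 1}
    - {"tx": 0,"ty": 0,"tz": 0,"ax": 0,"ay": 0,"az": -0.08,"fingers": 1}
    - {"tx": 0,"ty": 0,"tz": 0,"ax": 0,"ay": 0,"az": -0.08,"fingers": 1}
    - {"tx": 0,"ty": 0,"tz": 0,"ax": 0,"ay": 0,"az": -0.08,"fingers": 1}
    - {"tx": 0,"ty": 0,"tz": 0,"ax": 0,"ay": 0,"az": 0,"fingers": 1}
    - {"tx": 0,"ty": 0,"tz": 0,"ax": 0,"ay": 0,"az": 0,"fingers": 1}

```text
time_s: 6.22
position: [0.4858, -0.0569, 0.0678]
eef_rot: [0.477, 0.879, 0.003, -0.003]
contact_force: [-7.2, 16.1, 11.7]
opening: 0.0147
```

```bash
python3 look.py 4
```

```text
6.2167 [ 0.48578652 -0.05691338  0.06781639] [-7.19392293 16.08316119 11.67816007] [2.13337004 0.94368    0.04566363] 0.0147087972485887 -0.8099345632212736 ytool 33.00733466756061
line angles [-117. -116. -116. -115. -114. -114. -114. -112. -112. -112.]
```

drive_tool:
  rows:
    - {"tx": 0,"ty": 0,"tz": 0,"ax": 0,"ay": 0,"az": -0.05,"fingers": 1}
    - {"tx": 0,"ty": 0,"tz": 0,"ax": 0,"ay": 0,"az": 0,"fingers": 1}
    - {"tx": 0,"ty": 0,"tz": 0,"ax": 0,"ay": 0,"az": 0,"fingers": 0.7}
    - {"tx": 0,"ty": 0,"tz": 0,"ax": 0,"ay": 0,"az": 0,"fingers": 0.4}
    - {"tx": 0,"ty": 0,"tz": 0,"ax": 0,"ay": 0,"az": 0,"fingers": 0}
    - {"tx": 0,"ty": 0,"tz": 0,"ax": 0,"ay": 0,"az": 0,"fingers": 0}
    - {"tx": 0,"ty": 0,"tz": 0,"ax": 0,"ay": 0,"az": 0,"fingers": 0}
    - {"tx": 0,"ty": 0,"tz": 0,"ax": 0,"ay": 0,"az": 0,"fingers": 0}
    - {"tx": 0,"ty": 0,"tz": 0.02,"ax": 0,"ay": 0,"az": 0,"fingers": 0}
    - {"tx": 0,"ty": 0,"tz": 0.035,"ax": 0,"ay": 0,"az": 0,"fingers": 0}
    - {"tx": 0,"ty": 0,"tz": 0.04,"ax": 0,"ay": 0,"az": 0,"fingers": 0}
    - {"tx": 0,"ty": 0,"tz": 0.04,"ax": 0,"ay": 0,"az": 0,"fingers": 0}

```text
time_s: 7.27
position: [0.4854, -0.0603, 0.2019]
eef_rot: [0.499, 0.867, -0.0, -0.001]
contact_force: [0.9, -0.9, -0.4]
opening: 0.086
```

drive_tool:
  rows:
    - {"tx": 0,"ty": 0.03,"tz": 0.01,"ax": 0,"ay": 0,"az": 0,"fingers": 0}
    - {"tx": 0,"ty": 0.03,"tz": 0,"ax": 0,"ay": 0,"az": 0,"fingers": 0}
    - {"tx": 0,"ty": 0.03,"tz": 0,"ax": 0,"ay": 0,"az": 0,"fingers": 0}
    - {"tx": 0,"ty": 0.03,"tz": 0,"ax": 0,"ay": 0,"az": 0,"fingers": 0}
    - {"tx": 0,"ty": 0.03,"tz": 0,"ax": 0,"ay": 0,"az": 0,"fingers": 0}
    - {"tx": 0,"ty": 0.03,"tz": 0,"ax": 0,"ay": 0,"az": 0,"fingers": 0}
    - {"tx": 0,"ty": 0.03,"tz": 0,"ax": 0,"ay": 0,"az": 0,"fingers": 0}
    - {"tx": 0,"ty": 0.02,"tz": 0,"ax": 0,"ay": 0,"az": 0,"fingers": 0}
    - {"tx": 0,"ty": 0,"tz": 0,"ax": 0,"ay": 0,"az": 0,"fingers": 0}

```text
time_s: 8.02
position: [0.486, 0.1725, 0.2112]
eef_rot: [0.497, 0.868, 0.0, -0.0]
contact_force: [-1.1, 0.3, -0.2]
opening: 0.0852
```

```bash
python3 look.py 5;  python3 - <<'E'
from h import *
s=snap('top','t5.png');im=s['pixels']
cv2.imwrite('pics/c5.png',cv2.resize(im[210:310,285:385],(600,600),interpolation=cv2.INTER_CUBIC))
hsv=cv2.cvtColor(im,cv2.COLOR_BGR2HSV)[210:310,285:385]
C=np.array([.487,-.0594])
for n,lo,hi,z in(('green',(45,80,40),(85,255,255),.045),('orange',(8,150,120),(22,255,255),.092),('red',(0,90,70),(6,255,255),.038)):
    v,u=np.nonzero(cv2.inRange(hsv,lo,hi))
    if len(u):
        P=np.array([ray(s,a+285,b+210,z)[:2] for a,b in zip(u,v)])-C
        print(n,len(u),P.mean(0))
        if n=='red': print(np.sort(np.degrees(np.arctan2(P[:,1],P[:,0])).round()))
E
```

```text
8.0167 [0.48599743 0.17248277 0.21124967] [-1.05253228  0.28287538 -0.19806104] [0.02486676 0.05687998 0.02715365] 0.08521514401721193 -0.29457709057555537 ytool 30.407193164842422
line angles [-119. -118. -118. -117. -117. -116. -116. -115. -115. -114.]
green 44 [0.03679845 0.0591628 ]
orange 167 [-0.00209621  0.0014696 ]
red 35 [0.00281957 0.00788281]
[-117. -117. -116. -116. -116. -116. -115. -115. -115. -114. -114. -114.
 -113. -113.   62.   62.   62.   63.   63.   63.   63.   64.   64.   64.
   64.   64.   65.   65.   65.   65.   65.   66.   66.  129.  133.]
```

View pics/c5.png

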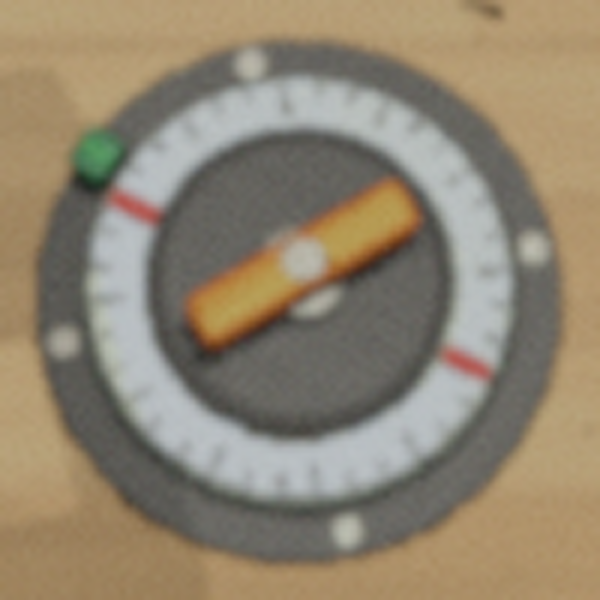

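The top view shows the red end at (135,208) and the green mark at (98,155). The line is at about 64° and the mark at 57°, so it is 7° short, near the 9 mm limit. I will regrasp at the same yaw and add 7° clockwise.

drive_tool:
  rows:
    - {"tx": 0,"ty": -0.03,"tz": 0,"ax": 0,"ay": 0,"az": 0,"fingers": 0}
    - {"tx": 0,"ty": -0.04,"tz": 0,"ax": 0,"ay": 0,"az": 0,"fingers": 0}
    - {"tx": 0,"ty": -0.04,"tz": 0,"ax": 0,"ay": 0,"az": 0,"fingers": 0}
    - {"tx": 0,"ty": -0.04,"tz": 0,"ax": 0,"ay": 0,"az": 0,"fingers": 0}
    - {"tx": 0,"ty": -0.04,"tz": 0,"ax": 0,"ay": 0,"az": 0,"fingers": 0}
    - {"tx": 0,"ty": -0.03,"tz": 0,"ax": 0,"ay": 0,"az": 0,"fingers": 0}
    - {"tx": 0,"ty": -0.011,"tz": 0,"ax": 0,"ay": 0,"az": 0,"fingers": 0}
    - {"tx": 0,"ty": 0,"tz": 0,"ax": 0,"ay": 0,"az": 0,"fingers": 0}
    - {"tx": 0,"ty": 0,"tz": -0.03,"ax": 0,"ay": 0,"az": 0,"fingers": 0}
    - {"tx": 0,"ty": 0,"tz": -0.03,"ax": 0,"ay": 0,"az": 0,"fingers": 0}
    - {"tx": 0,"ty": 0,"tz": -0.03,"ax": 0,"ay": 0,"az": 0,"fingers": 0}

```text
time_s: 9.03
position: [0.4867, -0.0609, 0.121]
eef_rot: [0.499, 0.867, 0.001, 0.001]
contact_force: [0.2, -0.9, 0.0]
opening: 0.0854
```

drive_tool:
  rows:
    - {"tx": 0,"ty": 0,"tz": -0.024,"ax": 0,"ay": 0,"az": 0,"fingers": 0}
    - {"tx": 0,"ty": 0,"tz": -0.018,"ax": 0,"ay": 0,"az": 0,"fingers": 0}
    - {"tx": 0,"ty": 0,"tz": -0.01,"ax": 0,"ay": 0,"az": 0,"fingers": 0}
    - {"tx": 0,"ty": 0,"tz": 0,"ax": 0,"ay": 0,"az": 0,"fingers": 0.4}
    - {"tx": 0,"ty": 0,"tz": 0,"ax": 0,"ay": 0,"az": 0,"fingers": 0.7}
    - {"tx": 0,"ty": 0,"tz": 0,"ax": 0,"ay": 0,"az": 0,"fingers": 1}
    - {"tx": 0,"ty": 0,"tz": 0,"ax": 0,"ay": 0,"az": 0,"fingers": 1}
    - {"tx": 0,"ty": 0,"tz": 0,"ax": 0,"ay": 0,"az": 0,"fingers": 1}
    - {"tx": 0,"ty": 0,"tz": 0,"ax": 0,"ay": 0,"az": 0,"fingers": 1}
    - {"tx": 0,"ty": 0,"tz": 0,"ax": 0,"ay": 0,"az": 0,"fingers": 1}

```text
time_s: 9.87
position: [0.4881, -0.0611, 0.0709]
eef_rot: [0.499, 0.867, 0.001, 0.002]
contact_force: [3.8, 2.2, 2.7]
opening: 0.0146
```

```bash
python3 look.py 6
```

```text
9.8667 [ 0.48810969 -0.06105209  0.07094561] [3.79335979 2.23883786 2.68816193] [ 0.37857366 -0.44201739  0.00049003] 0.014638284376167533 -0.7620791468536968 ytool 30.175559371102054
line angles [-120. -119. -118. -118. -117. -117. -116. -116. -115. -114.]
```

drive_tool:
  rows:
    - {"tx": 0,"ty": 0,"tz": 0,"ax": 0,"ay": 0,"az": -0.06,"fingers": 1}
    - {"tx": 0,"ty": 0,"tz": 0,"ax": 0,"ay": 0,"az": -0.065,"fingers": 1}
    - {"tx": 0,"ty": 0,"tz": 0,"ax": 0,"ay": 0,"az": 0,"fingers": 1}
    - {"tx": 0,"ty": 0,"tz": 0,"ax": 0,"ay": 0,"az": 0,"fingers": 1}

```text
time_s: 10.25
position: [0.4878, -0.0612, 0.0709]
eef_rot: [0.551, 0.834, 0.001, 0.001]
contact_force: [2.5, 2.9, 6.2]
opening: 0.015
```

```bash
python3 look.py 7
```

```text
10.25 [ 0.48780019 -0.06123104  0.07093777] [2.45189997 2.85651196 6.2276242 ] [ 0.42595822 -0.20292234  0.01568316] 0.014995890784619478 -0.6386581745820328 ytool 23.121795706745704
line angles [-129. -128. -128. -127. -126. -125. -125. -124. -124. -123. -123. -122.]
```

drive_tool:
  rows:
    - {"tx": 0,"ty": 0,"tz": 0,"ax": 0,"ay": 0,"az": 0,"fingers": 0.7}
    - {"tx": 0,"ty": 0,"tz": 0,"ax": 0,"ay": 0,"az": 0,"fingers": 0.4}
    - {"tx": 0,"ty": 0,"tz": 0,"ax": 0,"ay": 0,"az": 0,"fingers": 0}
    - {"tx": 0,"ty": 0,"tz": 0,"ax": 0,"ay": 0,"az": 0,"fingers": 0}
    - {"tx": 0,"ty": 0,"tz": 0,"ax": 0,"ay": 0,"az": 0,"fingers": 0}
    - {"tx": 0,"ty": 0,"tz": 0,"ax": 0,"ay": 0,"az": 0,"fingers": 0}
    - {"tx": 0,"ty": 0,"tz": 0.02,"ax": 0,"ay": 0,"az": 0,"fingers": 0}
    - {"tx": 0,"ty": 0,"tz": 0.035,"ax": 0,"ay": 0,"az": 0,"fingers": 0}
    - {"tx": 0,"ty": 0,"tz": 0.04,"ax": 0,"ay": 0,"az": 0,"fingers": 0}
    - {"tx": 0,"ty": 0,"tz": 0.04,"ax": 0,"ay": 0,"az": 0,"fingers": 0}

```text
time_s: 11.13
position: [0.4853, -0.0612, 0.2049]
eef_rot: [0.552, 0.834, -0.0, -0.001]
contact_force: [0.2, -0.8, 0.4]
opening: 0.0851
```

drive_tool:
  rows:
    - {"tx": 0,"ty": 0.03,"tz": 0,"ax": 0,"ay": 0,"az": 0,"fingers": 0}
    - {"tx": 0,"ty": 0.03,"tz": 0,"ax": 0,"ay": 0,"az": 0,"fingers": 0}
    - {"tx": 0,"ty": 0.03,"tz": 0,"ax": 0,"ay": 0,"az": 0,"fingers": 0}
    - {"tx": 0,"ty": 0.03,"tz": 0,"ax": 0,"ay": 0,"az": 0,"fingers": 0}
    - {"tx": 0,"ty": 0.03,"tz": 0,"ax": 0,"ay": 0,"az": 0,"fingers": 0}
    - {"tx": 0,"ty": 0.03,"tz": 0,"ax": 0,"ay": 0,"az": 0,"fingers": 0}
    - {"tx": 0,"ty": 0.03,"tz": 0,"ax": 0,"ay": 0,"az": 0,"fingers": 0}
    - {"tx": 0,"ty": 0.02,"tz": 0,"ax": 0,"ay": 0,"az": 0,"fingers": 0}
    - {"tx": 0,"ty": 0,"tz": 0,"ax": 0,"ay": 0,"az": 0,"fingers": 0}
    - {"tx": 0,"ty": 0,"tz": 0,"ax": 0,"ay": 0,"az": 0,"fingers": 0}

```text
time_s: 11.97
position: [0.486, 0.1692, 0.204]
eef_rot: [0.551, 0.835, -0.0, -0.0]
contact_force: [-0.1, -0.6, -0.5]
opening: 0.0853
```

```bash
python3 look.py 8;  python3 - <<'E'
from h import *
s=snap('top','t8.png');im=s['pixels']
cv2.imwrite('pics/c8.png',cv2.resize(im[180:340,285:485],(750,600),interpolation=cv2.INTER_CUBIC))
hsv=cv2.cvtColor(im,cv2.COLOR_BGR2HSV)[210:310,285:385]
C=np.array([.487,-.0594])
v,u=np.nonzero(cv2.inRange(hsv,(0,90,70),(6,255,255)))
P=np.array([ray(s,a+285,b+210,.038)[:2] for a,b in zip(u,v)])-C
print(np.sort(np.degrees(np.arctan2(P[:,1],P[:,0])).round()))
E
```

```text
11.9667 [0.48599098 0.16921203 0.20404993] [-0.119581   -0.58377207 -0.45774257] [-0.03950363  0.00952117  0.02087402] 0.08526226949339774 -0.17314210776838995 ytool 23.162397035458955
line angles [-128. -127. -126. -125. -125. -124. -124. -123. -123. -122.]
[-124. -124. -123. -123. -123. -123. -122. -122. -122. -122. -121. -121.
 -121. -121. -120. -120. -120.   55.   55.   56.   56.   56.   56.   57.
   57.   57.   57.   57.   58.   58.   58.   58.   58.   59.   59.]
```

View pics/c8.png

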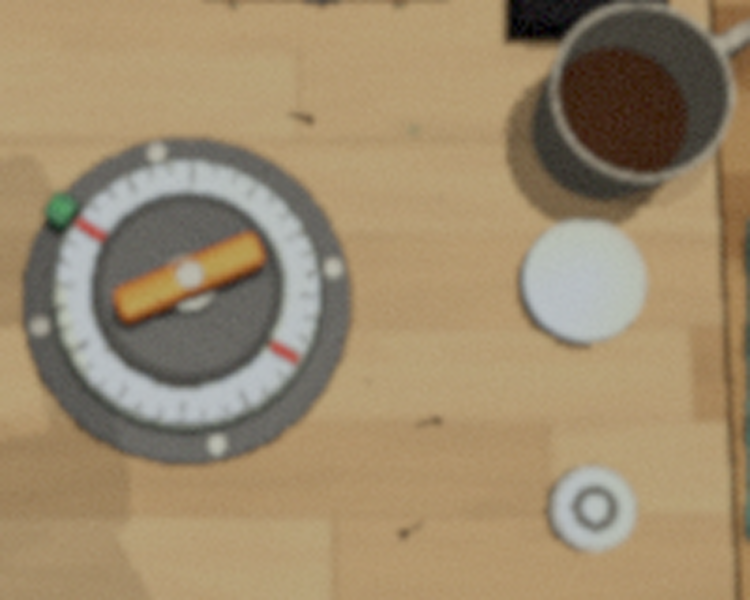

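The red end at (90,228) now points straight at the green block at (61,209): line about 57°, mark about 57°. The mug, tin and tape roll look unmoved and the arm is clear, so I hand in.

```bash
python3 -c "
from plant import job
print(job.finish_job())"
```

```text
the job is handed in; nothing more can be done
None
```

The dial is set and the job is handed in. One end of the red line sits at about 57° and the green mark at 56–58°, well inside the 9° allowed.

- **Finding the grip direction:** Turning the handle 60° clockwise carried the dial along. Turning it about 68° anticlockwise clicked round loose and the dial stayed put.
- **Setting the dial:** I ratcheted it clockwise to about 7° short and checked from the top camera. I then regrasped, added the last 7°, released and moved the arm clear. The clock was at about 12 s of the 42 s.
- **Last checks:** The mug, tin and tape roll looked unmoved in the last picture. The force reading was about zero.
- **Disagreements:** The side camera read the line's far end at about −125°, against −122° from the top camera. Its readings were up to 5° off the top camera's all along, so I relied on the top view. I had no direct reading of finger force on the dial; the fingertips were kept about 12 mm above the drum.

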